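# Hang the pail and bring its snap ring to the groove, held spread

### The arm

A 6-joint arm with a two-finger parallel gripper is mounted at the origin on the work surface. World frame = base frame: x ahead of the robot, y to its left, z up, the work surface at z = 0. Lengths are in m, angles in rad, forces in N, time in s.
With the tool pointing down it reaches from about 0.25 to 0.725 m from the base axis. Payload 4 kg.
Tool frame: the origin (TCP) lies midway between the tips of the shut fingers; the grasp point (between the pads) lies grip_point_offset behind it (grip_point_offset is the distance from the TCP to the grasp point, in m); z points along the fingers, y is the line along which they close (so a half turn about z gives the same grasp; the last joint's range is limited). The gripper opens to 85 mm and grips with 20 to 120 N. Pads are 22 mm wide; open, the fingers measure 114 mm over their backs; the gripper's body (76 mm by 85 mm) begins 54 mm behind the grasp point. The pads swing forward as they close: fully open they stand 13 mm farther back than shut.
Start: joints at [-1.314, 0.241, 0.005, 1.335, 0, 1.571], TCP at [0.127, -0.484, 0.231] pointing down, gripper open.
Joint ranges: [-2.72, 2.72], [-1.05, 1.87], [-1.09, 1.28], [-1.99, 2.15], [-1.42, 1.44], [-3.14, 3.14]. Speed limits (rad/s): [2.79, 2.79, 3.14, 3.14, 3.14, 3.14].

### API

Orientations are given as a unit quaternion [x, y, z, w].
In Python, from workcell import * gives the robot as it stands. The module is installed in compiled form; this text tells all that it offers.
- The arm moves only by the tool arm_command, never from a script. Its arguments are lists of equal length, an entry for each row: "slide": the shift along the tool's x, y, z in cm, a list of three; "spin": the turn about the tool's z in degrees. A call has exactly 5 rows; each row is the pose to reach, as a shift and turn from the pose commanded when the call began, along the tool's axes at that moment; what a row does not reach only later rows make up. A row lasts 1/8 s, in which the tool goes at most 62.5 mm and 10.7 degrees, less where a joint would pass 70% of its speed; a pose out of reach is approached as far as the arm can. A call with a gripper value outside its range is refused whole. "jaw" is the finger opening in cm, from 0 to 8.54, set as the call begins (left out, the last holds). The fingers move at their own pace and stop on an object; the grip force is fixed at half the most. Time passes only in rows, so rows that repeat a pose let the fingers close, or fill a call up. It gives the time, the measured TCP pose, the force, the opening and the grip force at its end, in the units of the state.
- get_obs(): the state, without advancing time (a new reading comes with each control period).
- camera(name): name is "scene" or "top"; returns a dict with "pixels" (480x640x3 uint8, red, green, blue), "range_z" (480x640 float32, m along the optical axis (not along the pixel's ray), 0 where there is no reading), "intrinsics" (3x3 intrinsics, pixels), "rvec" (rotation vector, rad) and "tvec" (3), from world to camera coordinates, as OpenCV has them. Camera axes: x right, y down, z forward; pixel columns grow to the right and rows downward; lengths in m; the calibration is good to about 2 mm. A picture is of the moment at which its call begins.
- job_done(): hands the job in; it is judged then, once.
Trained networks look in a picture, given as the dict that the camera call returned (one of the last four; its "shot" number tells which), for a name from the list of things; names that differ only in an ending like _2 or _b are one class to them, and where a whole thing is asked for, a point or a joint stands for the part that bears it (a point fixed in the world has none). Each returns a list of dicts, best first, with "confidence" (0 to 1); they miss things now and then, are a little off and sometimes report something else, mostly with a low value. They report only what shows in the picture. A call takes as long as a camera call. They do not tell look-alikes from the thing itself.
- recognise(picture, thing): "centre" ([column, row] in pixels, amid what is visible of it).
- landmark_of(picture, thing): "centre" ([column, row] in pixels: a listed point, or the origin of a listed thing).
The state is a dict: "clock": time; "joint_pos": joint angles; "joint_vel": joint speeds; "tau": joint torques, N m; "eef_pos": TCP position; "tool_rot": TCP orientation; "ft_force": force on the tool from outside, world axes, zero at the start; "ft_torque": the same for the moment, N m; "grip_width": finger opening in m; "grasp_force": force on a finger pad.
Only numpy, scipy, OpenCV 4.12 (cv2) and the standard library are available. Lean on these libraries where they do the work, as an engineer would, in place of code of your own. Each camera call takes 0.05 s, during which the arm holds its last target. There are 200 camera calls.

### The job

Hang the little steel pail by its bail on the hook of the stand and let go of it. Then squeeze the snap-ring pliers so that the ring on their jaws is fully spread, bring the ring over the top of the hook's upright end and slide it level down to the groove. Finish there holding the pliers squeezed, the ring spread around the groove and clear of the steel; do not release it, leave the pail hanging and do not disturb the squeeze bottle and the cups.

Things in the scene. Friction and masses are not known exactly. Their poses are not given: they have to be found in the camera images.
- hook: Fixed bare-steel hook stand, z up. Origin on the counter (z=0) straight below the axis of the hook's upright end, the stub; x points level from the stub to the stand's post. The stub is round, 16 mm diameter, top at z=238 mm, with a 12 mm neck (the groove) from z=216 to 228. Nothing stands on its -x side.
- groove (a point): Centre of the groove on the stub axis, 222 mm above the counter (axes as hook).
- seat (a point): Where the middle of the bail's underside belongs: top of the hook's flat seat, 21 mm along the hook's +x from the stub axis, z=190 mm (axes as hook). The seat is 12 mm wide in y, underside z=178. The bail drops into the 26 mm gap (x=8 to 34 mm) between the stub and a 12 mm square upright that rises to z=210.
- post_top (a point): Top of the stand's post (18 mm diameter), 100 mm along the hook's +x, z=210 mm. A 12 mm square arm, top z=210, underside z=198, joins it to the square upright at x=34 to 46 mm. The post stands on a 130 x 130 x 12 mm base plate centred under it.
- pail: Small open metal pail, 0.15 to 0.3 kg, standing upright; origin at the centre of its underside, z up. Round, 72 mm diameter at the bottom, 84 at the rim. A stiff square bail stands over it: uprights at y=+-44.5 mm (4 mm in y, 10 in x) and a straight bar on top, along y. Works the same turned half round.
- pail_bar (a point): Middle of the underside of the bail's bar, z=150 mm on the pail. The bar is 93 mm long (y), 10 mm wide (x), 10 mm high (z=150 to 160). Grip it across x about 24 mm to one side of its middle, so that the fingers pass beside the hook.
- pail_rim (a point): Centre of the pail's mouth, z=60 mm: the opening between rim and bar is 90 mm high and 85 mm wide. To hang the pail, thread stub and seat through it, moving level along the hook's +x with the bar above the stub's top and the rim below the seat's underside, then lower the bar onto the seat.
- pliers: Snap-ring pliers, 0.12 kg, lying flat, 16 mm thick. Origin at the underside of the left (+y) half under the pivot; x from handles to ring, z up. With the ring closed x is the middle line. Squeezed evenly, both halves swing equally and the middle line stays put, so this left half turns by half of joint spread. Jaws are 10 mm thick.
- handles (a point): Place to grip, between the handles, 68 mm behind the pivot at mid height z=8 mm. Black plastic handles, z=0 to 16 mm, from 34 to 106 mm behind the pivot, spreading to the rear: about 61 mm wide overall here at rest; fully squeezed they are parallel and 40 mm wide. Grip across y from above, fingertips about 5 mm over the counter.
- ring_closed (a point): Centre of the closed ring, 55 mm ahead of the pivot on the middle line, z=8 mm. Steel, 5 mm thick, one half on each jaw, the halves lapping at the front so that it is closed there. Opening closed: 13 mm wide, too small for the stub; fully spread: 29 mm wide, and along x from 11 mm behind to 14 mm ahead of its centre; outside at most 48 mm wide.
- spread (a joint): Angle between the two halves of the pliers: 0 closed (at rest, by a spring), 0.32 rad fully spread at a firm stop. Squeezing the handles increases it: about 3 N on each handle starts it, 8 N reaches the stop, 30 to 40 N keeps the pliers firm in the gripper.
- ring_mid (a point): Fixed to the pliers' left half: the centre of the ring's opening when fully spread, then 55 mm ahead of the pivot on the middle line, 8 mm above the pliers' underside. With the ring closed it reads 8.8 mm to the right (-y) of the middle line.
- syrup: Bystander: white squeeze bottle, 60 mm diameter, 170 mm tall, origin at its underside.
- cups: Bystander: stack of white paper cups, 84 mm diameter, 130 mm tall, origin at its underside.
Things that resemble listed ones, but are neither listed nor needed, are in the scene too. What is meant by the pliers is not orange, pink or red, and is the smaller of those in its own colour.

How it is judged:
On the way, in this order (a step that is already met when the one before it is completed fails the run):
1. the pail hangs by its bail on the hook's seat, let go (z of pail_bar in the frame of seat between -0.006 and 0.007 m and x of pail_bar in the frame of seat between -0.012 and 0.012 m and y of pail_bar in the frame of seat between -0.034 and 0.034 m and contact force between pail and hook above 0.5 N and contact force between pail and the fingers below 0.2 N and angle between pail's own z axis and vertical below 0.35 rad and linear speed of pail below 0.05 m/s), for 0.3 s.
2. the ring is held spread around the stub's axis, above the stub's top (horizontal distance between ring_mid and groove below 0.009 m and value of joint spread above 0.22 rad and angle between pliers's own z axis and vertical below 0.14 rad and z of ring_mid in the frame of groove above 0.013 m), for 0.05 s.
At the end, for the whole second after the job is handed in: Pail at rest on the seat (bar within 7 mm in height, 12 mm along, 34 mm across), carried by the hook alone. Fingers hold the pliers (over 5 N), ring spread over 0.22 rad, level within 0.14 rad, centred within 6 mm of the stub axis and 3.5 mm of groove height, pressing on the hook under 1 N (all of step 1 and horizontal distance between ring_mid and groove below 0.006 m and value of joint spread above 0.22 rad and angle between pliers's own z axis and vertical below 0.14 rad and z of ring_mid in the frame of groove between -0.0035 and 0.0035 m and contact force between pliers and the fingers above 5 N and contact force between pliers and hook below 1 N and contact force between pliers and pail below 0.5 N and linear speed of pliers below 0.03 m/s); the arm keeps its last pose, push and grip.
It fails at once if the bottle is moved by more than 30 mm (distance of syrup from where it was at the start of the episode above 0.03 m).
It fails at once if the stack of cups is moved by more than 30 mm (distance of cups from where it was at the start of the episode above 0.03 m).
It also fails if it takes over 69 s, if anything falls off the work surface, if the arm or the gripper's body presses on something with over 40 N, if the wrist force passes 120 N, or if a joint passes its speed limit or range.

## Working session

There is one attempt and no reset: what is moved stays moved. The work goes in short steps, Python scripts to look and compute and a tool call to move; the robot and the scene stay as the last step left them, time stands still between calls to the robot, and variables do not carry over. Pictures are saved under pics/ and viewed, at most 10 in all, crops included, and the job is handed in when it is done.

Besides the shell and the picture viewer there is one more tool, called after "Call:" as name(argument=value, ...), one argument or row to a line, values as JSON. arm_command: Moves the arm, as the interface text tells. Its arguments: {"type":"object","properties":{"slide":{"type":"array","items":{"type":"array","items":{"type":"number"}}},"spin":{"type":"array","items":{"type":"number"}},"jaw":{"type":"number"}},"required":["slide","spin"]}

```bash
mkdir -p pics
cat > h.py <<'E'
from workcell import *
import numpy as np, cv2
from scipy.spatial.transform import Rotation as R
def cam(n):
    return camera(n)
def save(p,name,box=None,s=1):
    im=p["pixels"]
    if box: im=im[box[1]:box[3],box[0]:box[2]]
    im=cv2.resize(im,None,fx=s,fy=s,interpolation=cv2.INTER_CUBIC)
    cv2.imwrite("pics/"+name,im[:,:,::-1])
def pose(p):
    Rm=cv2.Rodrigues(np.array(p["rvec"],float))[0]; return Rm,np.array(p["tvec"],float).ravel()
def ray(p,uv):
    Rm,t=pose(p); d=np.linalg.inv(p["intrinsics"])@np.array([uv[0],uv[1],1.0]); return -Rm.T@t, Rm.T@d
def atz(p,uv,z):
    c,d=ray(p,uv); return c+d*(z-c[2])/d[2]
def cloud(p):
    Rm,t=pose(p); z=p["range_z"].astype(float); v,u=np.mgrid[:480,:640]
    K=p["intrinsics"]; P=np.stack([(u-K[0,2])/K[0,0]*z,(v-K[1,2])/K[1,1]*z,z],-1)
    W=(P-t)@Rm; W[z<=0]=np.nan; return W
def proj(p,X):
    return cv2.projectPoints(np.array(X,float).reshape(-1,3),np.array(p["rvec"],float),np.array(p["tvec"],float),np.array(p["intrinsics"],float),None)[0].reshape(-1,2)
E
python3 - <<'E'
from h import *
np.set_printoptions(precision=3,suppress=True)
for n in("scene","top"):
    p=cam(n); save(p,n+"0.png"); W=cloud(p); c,_=ray(p,(320,240)); print(n,c,p["intrinsics"][0])
    for t in["hook","groove","seat","post_top","pail","pail_bar","pail_rim","pliers","handles","ring_closed","ring_mid","syrup","cups"]:
        for f in(recognise,landmark_of):
            try: r=f(p,t)
            except Exception as e: print(t,f.__name__,e); continue
            print(t,f.__name__[:4],[(np.round(q["centre"],1).tolist(),round(q["confidence"],2)) for q in r[:6]])
print(get_obs())
E
```

```text
scene [1.567 0.297 1.193] [616.579   0.    314.651]
hook call [([302.3, 324.4], 0.78), ([250.2, 257.0], 0.68)]
hook call [([320.2, 303.9], 0.77)]
groove call [([299.7, 321.2], 0.62)]
groove call [([320.9, 239.7], 0.83)]
seat call [([304.1, 322.8], 0.76)]
seat call [([316.4, 252.4], 0.83), ([454.5, 264.0], 0.17)]
post_top call [([306.1, 322.8], 0.63)]
post_top call [([299.7, 267.7], 0.72)]
pail call [([450.1, 288.8], 0.87)]
pail call [([447.2, 305.8], 0.78)]
pail_bar call [([449.8, 290.1], 0.71)]
pail_bar call [([455.4, 264.3], 0.77)]
pail_rim call [([447.6, 292.0], 0.9), ([302.5, 323.5], 0.57)]
pail_rim call [([445.5, 291.4], 0.71)]
pliers call [([242.8, 186.8], 0.98), ([312.5, 231.1], 0.96), ([246.4, 259.4], 0.81), ([162.0, 259.7], 0.73)]
pliers call [([381.3, 254.0], 0.98), ([248.4, 269.0], 0.97), ([305.8, 234.2], 0.86), ([448.0, 305.5], 0.72), ([255.4, 191.8], 0.67), ([162.2, 267.9], 0.66)]
handles call [([244.9, 188.2], 0.94), ([309.8, 231.6], 0.87), ([249.5, 260.3], 0.63), ([161.4, 259.3], 0.61), ([394.2, 250.9], 0.59), ([417.2, 333.2], 0.21)]
handles call [([249.0, 247.6], 0.96
[... 2479 characters left out ...]
[347.7, 274.1], 0.78), ([261.3, 301.6], 0.69), ([389.5, 363.8], 0.65), ([449.5, 176.5], 0.59)]
syrup call [([397.0, 148.3], 0.62)]
syrup call [([393.8, 156.5], 0.7)]
cups call [([181.8, 156.5], 0.92)]
cups call [([190.8, 167.8], 0.58)]
{'clock': 2.7, 'joint_pos': array([-1.314,  0.241,  0.005,  1.335, -0.   ,  1.571]), 'joint_vel': array([ 0.001,  0.002,  0.   , -0.   , -0.001, -0.   ]), 'tau': array([ -0.   , -37.22 ,  25.269,   0.001,  -0.   ,  -0.   ]), 'eef_pos': array([ 0.127, -0.484,  0.231]), 'tool_rot': array([ 0.992,  0.128, -0.   , -0.   ]), 'ft_force': array([-0.45 , -0.37 , -1.023]), 'ft_torque': array([0.032, 0.061, 0.007]), 'grasp_force': 0.0, 'grip_width': 0.08508289568447044}
```

View pics/top0.png

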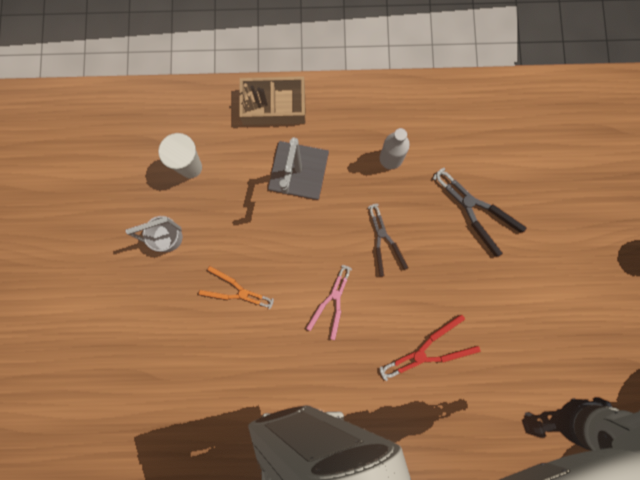

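View pics/scene0.png

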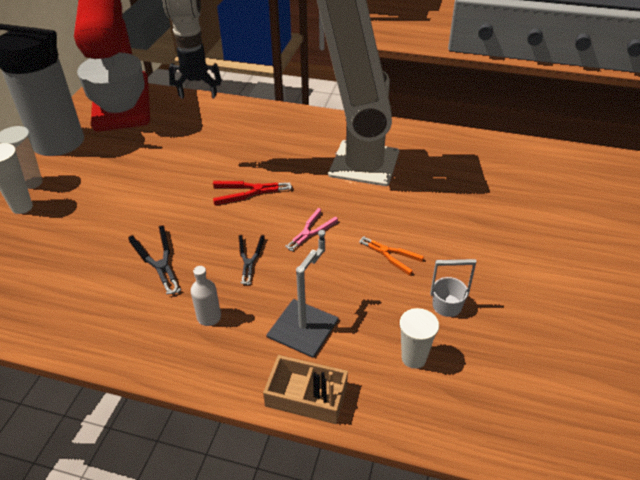

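Candidates for the pliers (top view): small black (380,240), large black (478,210), pink (335,302), orange (236,290), red (430,350). Not orange, pink or red, and the smaller of its colour, so it's the small black one at (380,240).

Run:
```python
from h import *
np.set_printoptions(precision=4,suppress=True)
p=cam("top"); W=cloud(p); s=cam("scene"); V=cloud(s)
save(p,"crop1.png",(340,180,540,270),4)
def reg(W,x0,y0,x1,y1): return W[y0:y1,x0:x1].reshape(-1,3)
def zsel(P,a,b): return P[(P[:,2]>a)&(P[:,2]<b)]
H=reg(W,260,125,320,205); 
for a,b in((.19,.203),(.203,.217),(.217,.25)):
    q=zsel(H,a,b); print("hook top",a,len(q),q.mean(0) if len(q) else'', q.min(0) if len(q) else '',q.max(0) if len(q) else '')
q=zsel(H,.203,.217); c=q.mean(0);w,v=np.linalg.eigh(np.cov(q[:,:2].T)); print("arm dir",v[:,1],c)
q=zsel(reg(V,270,220,345,345),.19,.25)
for a,b in((.203,.217),(.217,.236),(.236,.245)):
    r=zsel(q,a,b); print("scene hook",a,len(r),r.mean(0),r.min(0),r.max(0))
r=zsel(q,.203,.217);w,v=np.linalg.eigh(np.cov(r[:,:2].T)); print("dir",v[:,1])
for n,B in(("top",reg(W,115,205,190,260)),("scene",reg(V,425,250,485,320))):
    q=zsel(B,.145,.17); w,v=np.linalg.eigh(np.cov(q[:,:2].T)); print("bar",n,len(q),q.mean(0),"dir",v[:,1],w**.5,q[:,2].max())
    t=(q-q.mean(0))[:,:2]@v[:,1]; print(t.min(),t.max(), q.mean(0)[:2]+v[:,1]*(t.min()+t.max())/2)
    q=zsel(B,.05,.066); print(" rim",len(q),(q.max(0)+q.min(0))/2,q.max(0)-q.min(0))
# networks
for n,pt in(("groove",.222),("seat",.19),("post_top",.21),("pail_bar",.15),("pail_rim",.06),("pail",0.)):
    for nm,P in(("top",p),("scene",s)):
        r=landmark_of(P,n)
        if r: print(n,nm,atz(P,r[0]["centre"],pt))
# pliers
for nm,P,C,box in(("top",p,W,(360,195,412,282)),("scene",s,V,(232,225,272,290))):
    x0,y0,x1,y1=box; m=np.zeros((480,640),bool); m[y0:y1,x0:x1]=True
    px=P["pixels"].astype(int); dark=m&(px.max(2)<60); q=C[dark]; q=q[(q[:,2]>0.004)&(q[:,2]<.03)]
    print("dark",nm,dark.sum(),len(q),q.mean(0),q[:,2].max())
    for n,z in(("pliers",0),("handles",.008),("ring_closed",.008),("ring_mid",.008)):
        for r in landmark_of(P,n):
            u,v=r["centre"]
            if x0<u<x1 and y0<v<y1: print(n,nm,r["centre"],r["confidence"],atz(P,(u,v),z))
np.savez("c.npz",W=W,V=V,pt=p["pixels"],ps=s["pixels"])
```

```text
hook top 0.19 56 [0.6186 0.0114 0.1952] [ 0.5795 -0.0094  0.19  ] [0.6832 0.0285 0.203 ]
hook top 0.203 240 [0.6505 0.0065 0.2094] [ 0.5785 -0.0097  0.2031] [0.6934 0.029  0.2165]
hook top 0.217 55 [0.5854 0.0212 0.2358] [0.5782 0.0142 0.2171] [0.5937 0.0295 0.2425]
arm dir [-0.9781  0.2081] [0.6505 0.0065 0.2094]
scene hook 0.203 213 [0.6501 0.009  0.2087] [ 0.5854 -0.0091  0.203 ] [0.6984 0.0294 0.2161]
scene hook 0.217 41 [0.5918 0.0215 0.2281] [0.5794 0.0134 0.2176] [0.5979 0.0291 0.236 ]
scene hook 0.236 20 [0.591  0.0225 0.2378] [0.5828 0.0146 0.236 ] [0.6009 0.0293 0.2401]
dir [-0.9719  0.2353]
bar top 245 [0.5206 0.325  0.1584] dir [-0.2943  0.9557] [0.0033 0.028 ] 0.16566382382918649
-0.04609128734343907 0.04757903231159744 [0.5204 0.3257]
 rim 179 [0.5211 0.3247 0.0575] [0.0816 0.0877 0.0151]
bar scene 241 [0.5256 0.3257 0.1563] dir [-0.2985  0.9544] [0.0038 0.0286] 0.16417834289467018
-0.04609570476059504 0.048258153000347 [0.5252 0.3268]
 rim 267 [0.5227 0.3265 0.058 ] [0.0911 0.0913 0.0159]
groove top [0.5923 0.0219 0.222 ]
groove scene [0.5895 0.0142 0.222 ]
seat top [0.6055 0.0174 0.19  ]
seat scene [ 0.6268 -0.138   0.19  ]
post_top top [0.4968 0.2836 0.21  ]
post_top scene [0.6801 0.001  0.21  ]
pail_bar top [0.5209 0.3346 0.15  ]
pail_bar scene [0.5304 0.3287 0.15  ]
pail_rim top [ 0.5094 -0.1876  0.06  ]
pail_rim scene [0.521  0.3215 0.06  ]
pail top [0.5178 0.3252 0.    ]
pail scene [0.5199 0.3383 0.    ]<stdin>:28: RuntimeWarning: Mean of empty slice.
  ret = um.true_divide(
Traceback (most recent call last):
ValueError: zero-size array to reduction operation maximum which has no identity
```

View pics/crop1.png

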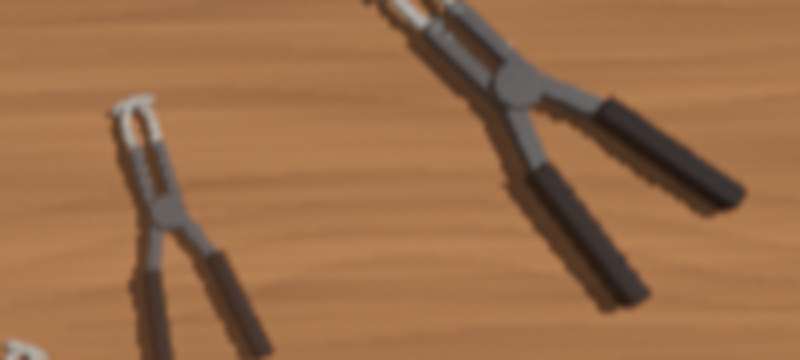

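```bash
cat > fit.py <<'E'
from h import *
from scipy.optimize import least_squares
def box(P,lo,hi):
    c=(np.array(lo)+hi)/2; h=(np.array(hi)-lo)/2; q=abs(P-c)-h
    return np.linalg.norm(np.maximum(q,0),axis=1)+np.minimum(q.max(1),0)
def cyl(P,x,y,r,z0,z1):
    a=np.hypot(P[:,0]-x,P[:,1]-y)-r; b=abs(P[:,2]-(z0+z1)/2)-(z1-z0)/2; q=np.stack([a,b],1)
    return np.linalg.norm(np.maximum(q,0),axis=1)+np.minimum(q.max(1),0)
def hook(P): return np.min([cyl(P,0,0,.008,.178,.216),cyl(P,0,0,.006,.21,.23),cyl(P,0,0,.008,.228,.238),box(P,[0,-.006,.178],[.046,.006,.19]),box(P,[.034,-.006,.178],[.046,.006,.21]),box(P,[.034,-.006,.198],[.1,.006,.21]),cyl(P,.1,0,.009,.012,.21)],axis=0)
def bail(P): return np.min([box(P,[-.005,-.0465,.15],[.005,.0465,.16]),box(P,[-.005,-.0465,.05],[.005,-.0425,.16]),box(P,[-.005,.0425,.05],[.005,.0465,.16])],axis=0)
def loc(P,v):
    c,s=np.cos(v[2]),np.sin(v[2]); d=P-[v[0],v[1],v[3]]; return np.stack([c*d[:,0]+s*d[:,1],-s*d[:,0]+c*d[:,1],d[:,2]],1)
def fit(f,P,v0,gate=.02):
    v=np.array(v0,float)
    for g in(gate,.012,.008):
        Q=P[abs(f(loc(P,v)))<g]; v=least_squares(lambda v:f(loc(Q,v)),v,loss="soft_l1",f_scale=.0015).x
    return v,len(Q),np.median(abs(f(loc(Q,v))))
def clean(P): return P[np.isfinite(P).all(1)]
E
python3 - <<'E'
from fit import *
np.set_printoptions(precision=4,suppress=True)
D=np.load("c.npz") if __import__("os").path.exists("c.npz") else None
p=cam("top"); W=cloud(p); s=cam("scene"); V=cloud(s)
np.savez("c.npz",W=W,V=V,pt=p["pixels"],ps=s["pixels"])
A=clean(W[120:210,255:325].reshape(-1,3));B=clean(V[215:350,265:350].reshape(-1,3))
A=A[A[:,2]>.16];B=B[B[:,2]>.16]
for P in(A,B,np.r_[A,B]): print("hook",fit(hook,P,[.59,.022,-.21,0]))
A=clean(W[200:265,110:195].reshape(-1,3));B=clean(V[250:320,420:490].reshape(-1,3))
A=A[A[:,2]>.075];B=B[B[:,2]>.075]
for P in(A,B,np.r_[A,B]): print("bail",fit(bail,P,[.522,.326,.3,0]))
for nm,P,C,bx in(("top",p,W,(360,195,412,282)),("scene",s,V,(232,225,272,290))):
    x0,y0,x1,y1=bx
    q=C[y0:y1,x0:x1].reshape(-1,3); px=P["pixels"][y0:y1,x0:x1].reshape(-1,3).astype(int)
    print(nm,"z pct",np.nanpercentile(q[:,2],[5,50,90,95,99]), "col pct",np.percentile(px.max(1),[1,5,10,50]))
    for n,z in(("pliers",0),("handles",.008),("ring_closed",.008),("ring_mid",.008)):
        for r in landmark_of(P,n):
            u,v=r["centre"]
            if x0<u<x1 and y0<v<y1: print(n,nm,np.round([u,v,r["confidence"]],2),atz(P,(u,v),z))
E
```

```text
hook (array([ 0.5869,  0.0218, -0.2261, -0.    ]), 418, np.float64(0.0007098746046139207))
hook (array([ 0.5887,  0.0216, -0.2267, -0.0003]), 507, np.float64(0.0009098187494772187))
hook (array([ 0.588 ,  0.0216, -0.2271, -0.0002]), 925, np.float64(0.0008981760495562346))
bail (array([0.5213, 0.3264, 0.2937, 0.0003]), 332, np.float64(0.0006669503448287761))
bail (array([0.5236, 0.3264, 0.3005, 0.0002]), 361, np.float64(0.0008995314806631016))
bail (array([0.5225, 0.3265, 0.2938, 0.0002]), 693, np.float64(0.0010067675642704554))
top z pct [-0.0045  0.      0.011   0.0147  0.0181] col pct [ 68.  78.  90. 167.]
pliers top [378.3  231.1    0.62] [ 0.5249 -0.1959  0.    ]
handles top [389.5  262.9    0.67] [ 0.444  -0.2193  0.008 ]
ring_closed top [375.6  209.2    0.98] [ 0.5787 -0.1905  0.008 ]
ring_mid top [377.7  208.7    0.65] [ 0.5798 -0.1958  0.008 ]
scene z pct [-0.0055 -0.0004  0.0105  0.0144  0.0176] col pct [ 19.  39.  56. 189.]
pliers scene [245.9  265.3    0.71] [ 0.5248 -0.2065  0.    ]
ring_closed scene [248.3  272.3    0.57] [ 0.554  -0.1881  0.008 ]
ring_mid scene [241.3  275.5    0.82] [ 0.5695 -0.2019  0.008 ]
```

```bash
cat >> h.py <<'E'
def go(x,y,z,phi,ref=None):
    """target TCP and tool-x heading (deg) -> slide cm, spin deg, from measured pose, tool down"""
    o=get_obs(); Rm=R.from_quat(o["tool_rot"]).as_matrix(); d=Rm.T@(np.array([x,y,z])-o["eef_pos"])
    f=np.degrees(np.arctan2(Rm[1,0],Rm[0,0])); print("at",np.round(o["eef_pos"],4),round(f,2),"slide",np.round(d*100,2),"spin",round(-((phi-f+180)%360-180),2))
E
python3 - <<'E'
from h import *
np.set_printoptions(precision=4,suppress=True)
print("gpo",grip_point_offset)
go(.5155,.3495,.26,106.8)
D=np.load("c.npz")
for k,i,bx in(("W","pt",(360,195,412,282)),("V","ps",(228,225,272,292))):
    x0,y0,x1,y1=bx; q=D[k][y0:y1,x0:x1].reshape(-1,3); px=D[i][y0:y1,x0:x1].reshape(-1,3).astype(int)
    sat=px.max(1)-px.min(1); m=(q[:,2]>.006)&(q[:,2]<.03); n=q[m]; print(k,len(n))
    # midline: per-x slab extents
    for a in np.arange(.40,.60,.01):
        r=n[(n[:,0]>=a)&(n[:,0]<a+.01)]
        if len(r)>3: y=np.sort(r[:,1]); g=np.argmax(np.diff(y)); print(round(a+.005,3),len(r),"ext",y[0],y[-1],"mid",(y[0]+y[-1])/2,"gap",np.diff(y)[g],(y[g]+y[g+1])/2, "z",np.median(r[:,2]))
E
```

```text
gpo 0.0187
at [ 0.127  -0.4836  0.2313] 14.71 slide [ 58.74 -70.71  -2.87] spin -92.09
W 606
0.415 20 ext -0.20191691118816052 -0.18766538119549495 mid -0.19479114619182775 gap 0.004398449637332991 -0.18986460601416144 z 0.01401152204682076
0.425 30 ext -0.26238968312874905 -0.19229813871952994 mid -0.2273439109241395 gap 0.04941995269097399 -0.22706856266697173 z 0.01566559417263085
0.435 43 ext -0.2602822961592425 -0.19048714302545766 mid -0.22538471959235007 gap 0.0427901413451576 -0.22695153901038223 z 0.015027615200590485
0.445 44 ext -0.2562956980170014 -0.1595087533059822 mid -0.2079022256614918 gap 0.02962965634697759 -0.17432358147947097 z 0.014922280120500956
0.455 44 ext -0.25170575776491516 -0.16242136346967054 mid -0.20706356061729286 gap 0.04084686850253169 -0.21896649103110843 z 0.014536265777524213
0.465 41 ext -0.24780099482159437 -0.18737109662118495 mid -0.21758604572138968 gap 0.036157931655031034 -0.2171276203785778 z 0.014665152516431402
0.475 43 ext -0.24361829956669648 -0.1868638550343163 mid -0.2152410773005064 gap 0.03175241668772755 -0.21273547379272567 z 0
[... 3733 characters left out ...]
6945739311517144 mid -0.1872883047457935 gap 0.012390000076387186 -0.17565239315336503 z 0.010639602363185674
0.565 13 ext -0.2023354501946932 -0.1803052824522162 mid -0.1913203663234547 gap 0.008807086839177386 -0.19019343421009788 z 0.010358433076496157
0.575 10 ext -0.19914135868929372 -0.17643665662295566 mid -0.1877890076561247 gap 0.012522409082467656 -0.18717863217411834 z 0.008978408938274195
0.585 14 ext -0.19615085075810132 -0.17608244968620643 mid -0.18611665022215387 gap 0.004076692382049885 -0.18574470302363602 z 0.008905771531823054
0.595 9 ext -0.19607266809526888 -0.13712032135976662 mid -0.16659649472751775 gap 0.035577256771539695 -0.15490894974553648 z 0.010163419223105239
```

Call:
arm_command(
  slide=[
    [3.9,-4.7,-1],
    [7.8,-9.4,-2],
    [11.7,-14.1,-3],
    [15.6,-18.8,-3],
    [19.5,-23.5,-3],
  ],
  spin=[-10,-20,-30,-40,-50],
  jaw=8.5,
)

```text
clock: 4.53
eef_pos: [0.2565, -0.2053, 0.2618]
tool_rot: [0.843, 0.537, 0.0, 0.001]
ft_force: [0.3, -0.8, -0.3]
grip_width: 0.0848
grasp_force: 0.0
```

```bash
python3 -c "
from h import *
go(.5155,.3495,.26,106.8)"
```

```text
at [ 0.2565 -0.2053  0.2618] 64.98 slide [6.122e+01 1.000e-02 1.700e-01] spin -41.82
```

Call:
arm_command(
  slide=[
    [6,0,0.1],
    [12,0,0.1],
    [18,0,0.1],
    [24,0,0.1],
    [30,0,0.1],
  ],
  spin=[-9,-18,-27,-36,-41.8],
)

```text
clock: 5.15
eef_pos: [0.3847, 0.0666, 0.2607]
tool_rot: [0.597, 0.803, 0.0, 0.001]
ft_force: [1.3, -1.1, 0.6]
grip_width: 0.0847
grasp_force: 0.0
```

```bash
python3 -c "
from h import *
go(.5155,.3495,.26,106.8)"
```

```text
at [0.3847 0.0666 0.2607] 106.76 slide [23.32 20.68  0.09] spin -0.04
```

Call:
arm_command(
  slide=[
    [4.7,4.1,0],
    [9.4,8.3,0],
    [14,12.4,0],
    [18.7,16.5,0],
    [23.3,20.7,0.1],
  ],
  spin=[0,0,0,0,0],
)

```text
clock: 5.78
eef_pos: [0.5169, 0.3488, 0.2594]
tool_rot: [0.598, 0.801, 0.0, 0.0]
ft_force: [1.1, -1.4, 0.2]
grip_width: 0.0849
grasp_force: 0.0
```

Run:
```python
from fit import *
np.set_printoptions(precision=4,suppress=True)
go(.5155,.3495,.1363,106.8)
V=cloud(cam("scene")); B=clean(V[250:320,420:490].reshape(-1,3));B=B[B[:,2]>.075]
print(fit(bail,B,[.5225,.3265,.3,0]))
```

```text
at [0.5169 0.3488 0.2594] 106.54 slide [ 0.11 -0.13 12.31] spin -0.26
(array([0.5236, 0.3266, 0.2989, 0.0003]), 358, np.float64(0.0009627008350743208))
```

Call:
arm_command(
  slide=[
    [0,0,3],
    [0,0,6.5],
    [0,-0.1,10],
    [0,-0.1,12.3],
    [0,-0.1,12.3],
  ],
  spin=[0,0,0,0,0],
)

```text
clock: 6.45
eef_pos: [0.5137, 0.3452, 0.1339]
tool_rot: [0.598, 0.801, -0.003, -0.001]
ft_force: [1.0, -0.1, -0.0]
grip_width: 0.0848
grasp_force: 0.0
```

Call:
arm_command(
  slide=[
    [0,0,0],
    [0,0,0],
    [0,0,0],
    [0,0,0],
    [0,0,0],
  ],
  spin=[0,0,0,0,0],
  jaw=0.5,
)

```text
clock: 7.08
eef_pos: [0.5158, 0.3469, 0.137]
tool_rot: [0.598, 0.801, 0.001, 0.0]
ft_force: [-0.1, 1.4, 1.7]
grip_width: 0.0084
grasp_force: 58.8
```

```bash
python3 -c "
from h import *
o=get_obs();print(o['grip_width'],o['grasp_force'],o['ft_force'])
go(.5155,.3495,.2393,106.8)"
```

```text
0.008397146180102219 58.84763717651367 [-0.10807772  1.42046933  1.66234827]
at [0.5158 0.3469 0.137 ] 106.52 slide [  0.27   0.06 -10.23] spin -0.28
```

Call:
arm_command(
  slide=[
    [0,0,-2],
    [0,0,-4.5],
    [0,0,-7],
    [0,0,-9],
    [0,0,-10.3],
  ],
  spin=[0,0,0,0,0],
)

```text
clock: 7.7
eef_pos: [0.5153, 0.3464, 0.2398]
tool_rot: [0.598, 0.801, -0.0, -0.0]
ft_force: [0.0, -0.8, -2.7]
grip_width: 0.0088
grasp_force: 58.6
```

Run:
```python
from fit import *
np.set_printoptions(precision=4,suppress=True)
# bar centre in tool frame: estimated grip offset 
o=get_obs();print(o['grip_width'],o['grasp_force'],o['ft_force'])
V=cloud(cam("scene")); W=cloud(cam("top"))
S=np.array([.5225,.3265,.294,.103])
for C in(W,V):
    P=clean(C.reshape(-1,3)); P=P[(np.hypot(P[:,0]-.5225,P[:,1]-.3265)<.07)&(P[:,2]>.16)&(P[:,2]<.268)]
    print(len(P),fit(bail,P,S))
go(.5155,.3495,.24,106.8)
```

```text
0.0087762019043032 58.60569477081299 [ 0.0026 -0.8242 -2.7146]
462 (array([0.5201, 0.326 , 0.3143, 0.1045]), 336, np.float64(0.0007790765428315675))
564 (array([0.5253, 0.3268, 0.2489, 0.1027]), 424, np.float64(0.0011288239873104423))
at [0.5158 0.3467 0.2405] 106.51 slide [0.27 0.05 0.05] spin -0.29
```

```bash
python3 -c "
from h import *
go(.5202,.0614,.24,77)"
```

```text
at [0.5158 0.3467 0.2405] 106.51 slide [-2.748e+01 -7.690e+00  2.000e-02] spin 29.51
```

Call:
arm_command(
  slide=[
    [-3,-0.9,0],
    [-8,-2.3,0],
    [-13,-3.7,0],
    [-18,-5,0],
    [-22,-6.2,0],
  ],
  spin=[4,10,17,24,29.5],
)

```text
clock: 8.43
eef_pos: [0.5176, 0.1158, 0.238]
tool_rot: [0.784, 0.621, -0.001, -0.0]
ft_force: [0.2, 0.2, -2.3]
grip_width: 0.0088
grasp_force: 58.6
```

```bash
python3 -c "
from h import *
go(.5202,.0614,.24,77)"
```

```text
at [0.5176 0.1158 0.238 ] 76.78 slide [-5.24  1.49 -0.19] spin -0.22
```

Call:
arm_command(
  slide=[
    [-2,0.5,-0.1],
    [-4,1.1,-0.1],
    [-5.2,1.5,-0.1],
    [-5.2,1.5,-0.1],
    [-5.2,1.5,-0.1],
  ],
  spin=[0,0,-0.2,-0.2,-0.2],
)

```text
clock: 9.05
eef_pos: [0.5212, 0.0644, 0.24]
tool_rot: [0.781, 0.624, -0.0, -0.0]
ft_force: [0.1, -0.6, -2.0]
grip_width: 0.0087
grasp_force: 58.6
```

Run:
```python
from fit import *
np.set_printoptions(precision=4,suppress=True)
t=cam("top");s=cam("scene"); save(s,"s2.png",(230,180,430,330),4); V=cloud(s); W=cloud(t)
S=np.array([.515,.037,-.227,.103])
for C in(W,V):
    P=clean(C.reshape(-1,3)); P=P[(np.hypot(P[:,0]-.515,P[:,1]-.037)<.06)&(P[:,2]>.17)&(P[:,2]<.268)]
    print(len(P),fit(bail,P,S))
go(.5202,.0614,.24,77); go(.6138,.0398,.24,77)
```

```text
174 (array([ 0.5161,  0.0439, -0.2277,  0.1029]), 174, np.float64(0.0005172311418118799))
384 (array([ 0.5195,  0.0439, -0.2468,  0.1023]), 350, np.float64(0.001079515370454157))
at [0.5213 0.0646 0.2402] 77.28 slide [-0.34 -0.04  0.02] spin 0.28
at [0.5213 0.0646 0.2402] 77.28 slide [-0.38  9.57  0.01] spin 0.28
```

View pics/s2.png

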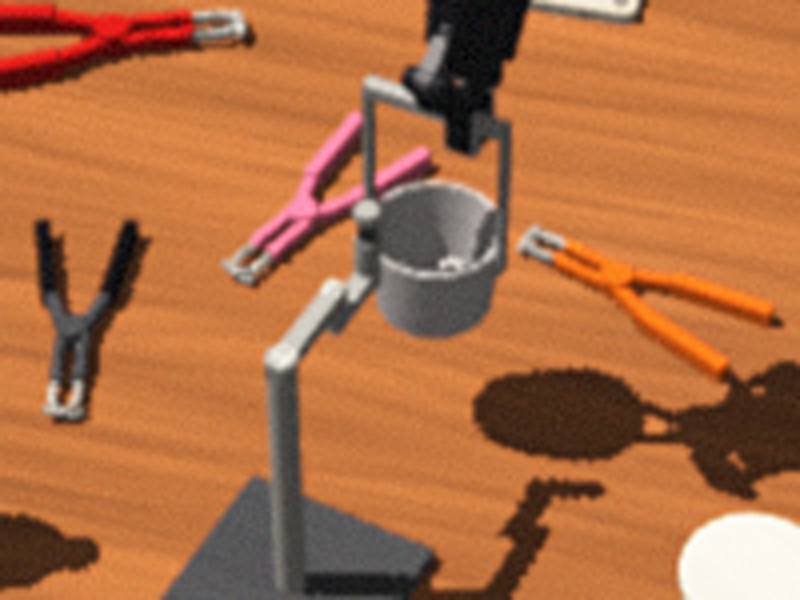

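Call:
arm_command(
  slide=[
    [-0.3,1,0],
    [-0.3,3,0],
    [-0.4,5,0],
    [-0.4,7,0],
    [-0.4,9,0],
  ],
  spin=[0.2,0.2,0.2,0.2,0.2],
)

```text
clock: 9.78
eef_pos: [0.6095, 0.0399, 0.2401]
tool_rot: [0.782, 0.623, 0.0, 0.0]
ft_force: [-0.4, -0.5, -2.6]
grip_width: 0.0087
grasp_force: 58.6
```

Call:
arm_command(
  slide=[
    [0,0.5,0],
    [0,0.5,0],
    [0,0.5,0],
    [0,0.5,0],
    [0,0.5,0],
  ],
  spin=[0,0,0,0,0],
)

```text
clock: 10.4
eef_pos: [0.6128, 0.039, 0.2407]
tool_rot: [0.782, 0.623, 0.0, 0.0]
ft_force: [-0.1, 0.5, -2.0]
grip_width: 0.0089
grasp_force: 58.6
```

Run:
```python
from fit import *
np.set_printoptions(precision=4,suppress=True)
V=cloud(cam("scene")); W=cloud(cam("top"))
S=np.array([.6085,.017,-.227,.103])
for C in(W,V):
    P=clean(C.reshape(-1,3)); P=P[(np.hypot(P[:,0]-.6085,P[:,1]-.017)<.055)&(P[:,2]>.244)&(P[:,2]<.268)]
    v=fit(bail,P,S)[0]; d=v[:2]-[.588,.0216]; print(len(P),v,"hook xy",d@[.974,-.225],d@[.225,.974])
go(.6138,.0398,.24,77)
```

```text
100 [ 0.6078  0.0185 -0.2421  0.1036] hook xy 0.01998568833559001 0.0014808519351589295
202 [ 0.6144  0.0176 -0.3351  0.1033] hook xy 0.026641807687147964 0.0020667826026827207
at [0.613  0.039  0.2406] 77.02 slide [0.1  0.06 0.06] spin 0.02
```

Call:
arm_command(
  slide=[
    [0,0,1.5],
    [0,0,3],
    [0,0,4.5],
    [0,0,5.8],
    [0,0,5.8],
  ],
  spin=[0,0,0,0,0],
)

```text
clock: 11.12
eef_pos: [0.612, 0.0388, 0.1803]
tool_rot: [0.783, 0.623, -0.002, -0.001]
ft_force: [0.8, 0.5, -1.2]
grip_width: 0.0086
grasp_force: 58.6
```

Call:
arm_command(
  slide=[
    [0,0,0.2],
    [0,0,0.35],
    [0,0,0.5],
    [0,0,0.5],
    [0,0,0.5],
  ],
  spin=[0,0,0,0,0],
)

```text
clock: 11.75
eef_pos: [0.6132, 0.0389, 0.1775]
tool_rot: [0.783, 0.623, 0.0, 0.0]
ft_force: [-0.6, -0.7, -1.7]
grip_width: 0.0085
grasp_force: 58.6
```

Call:
arm_command(
  slide=[
    [0,0,0.1],
    [0,0,0.15],
    [0,0,0.15],
    [0,0,0.15],
    [0,0,0.15],
  ],
  spin=[0,0,0,0,0],
)

```text
clock: 12.38
eef_pos: [0.6133, 0.0389, 0.1768]
tool_rot: [0.783, 0.623, 0.001, 0.0]
ft_force: [-1.9, -0.0, 6.0]
grip_width: 0.009
grasp_force: 59.6
```

Call:
arm_command(
  slide=[
    [0,0,0],
    [0,0,0],
    [0,0,0],
    [0,0,0],
    [0,0,0],
  ],
  spin=[0,0,0,0,0],
  jaw=4,
)

```text
clock: 13.0
eef_pos: [0.6131, 0.0388, 0.1757]
tool_rot: [0.783, 0.623, -0.0, -0.0]
ft_force: [0.4, -0.6, 1.2]
grip_width: 0.0402
grasp_force: 0.0
```

Run:
```python
from fit import *
np.set_printoptions(precision=4,suppress=True)
s=cam("scene");V=cloud(s); W=cloud(cam("top")); save(s,"s3.png",(230,180,430,330),4)
S=np.array([.6085,.017,-.227,.04])
for C in(W,V):
    P=clean(C.reshape(-1,3)); P=P[(np.hypot(P[:,0]-.6085,P[:,1]-.017)<.06)&(P[:,2]>.11)&(P[:,2]<.208)]
    L=loc(P,[.588,.0216,-.227,0]); P=P[abs(L[:,1])>.012]
    v=fit(bail,P,S)[0]; d=v[:2]-[.588,.0216]; print(len(P),v,"hook xy",d@[.974,-.225],d@[.225,.974])
```

```text
114 [ 0.6072  0.0178 -0.2222  0.0404] hook xy 0.019547274489311404 0.0005845625271260436
383 [ 0.6101  0.0177 -0.2262  0.0397] hook xy 0.022441629196915495 0.001144821310176119
```

View pics/s3.png

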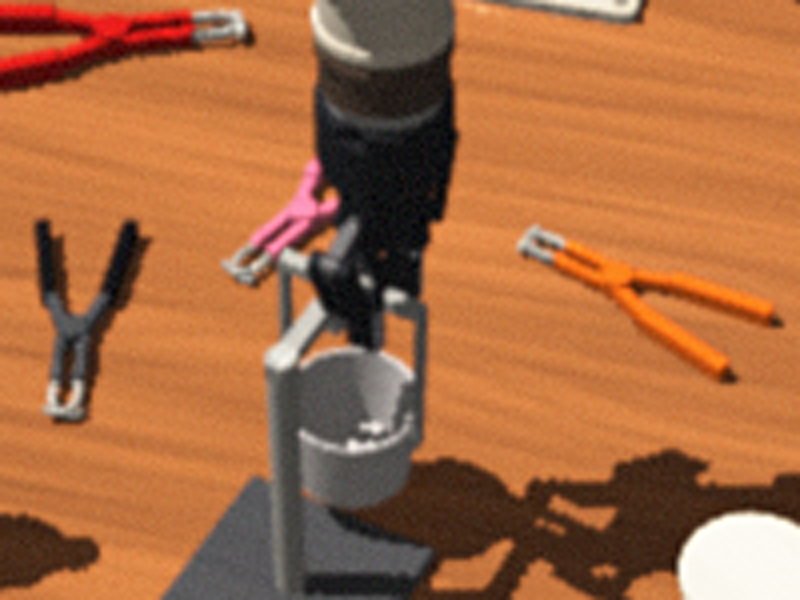

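The picture shows the pail hung with the bar on the seat (crop 285–420, 255–305) and the fingers open. Now straight up.

Call:
arm_command(
  slide=[
    [0,0,-1],
    [0,0,-3],
    [0,0,-6],
    [0,0,-9],
    [0,0,-12],
  ],
  spin=[0,0,0,0,0],
)

```text
clock: 13.72
eef_pos: [0.6131, 0.0389, 0.2978]
tool_rot: [0.783, 0.623, 0.001, 0.0]
ft_force: [1.1, -0.2, 0.8]
grip_width: 0.0402
grasp_force: 0.0
```

```bash
cat >> fit.py <<'E'
def seg(P,a,b,w):
    a=np.array(a);b=np.array(b);d=b-a;t=np.clip((P-a)@d/(d@d),0,1);return np.linalg.norm(P-a-t[:,None]*d,axis=1)-w
E
python3 - <<'E'
from fit import *
from scipy.optimize import minimize
np.set_printoptions(precision=4,suppress=True)
t=cam("top");s=cam("scene"); D={}
def pts(p,c):
    C=cloud(p); m=(C[...,2]>.006)&(C[...,2]<.025)&(abs(C[...,0]-.5)<.12)&(abs(C[...,1]+.205)<.07)
    n,l,st,ce=cv2.connectedComponentsWithStats(m.astype(np.uint8)); k=1+np.argmax(st[1:,4]); return C[l==k]
A,B=pts(t,0),pts(s,0); print(len(A),len(B))
# 2D model: at rest handles outer width 61 at -68 ; open V; pivot disc; jaws
a=.16
def model(L):
    L=L[:,:2]; r=[np.hypot(L[:,0],L[:,1])-.009]
    for sg in(1,-1):
        r+= [seg(L,[-.034,sg*.0195],[-.106,sg*.0310],.0055),seg(L,[0,0],[-.034,sg*.0195],.004),seg(L,[0,sg*.004],[.05,sg*.009],.003)]
    return np.min(r,axis=0)
def cost(v,P):
    L=loc(P,[v[0],v[1],v[2],0]); return np.sum(np.maximum(model(L),0)**2/(1e-6+np.maximum(model(L),0)**2))
for P in(A,B,np.r_[A,B]):
    best=min((minimize(cost,[.525+dx,-.2+dy,y],args=(P,),method="Nelder-Mead",options=dict(initial_simplex=[[.525+dx,-.2+dy,y],[.53+dx,-.2+dy,y],[.525+dx,-.195+dy,y],[.525+dx,-.2+dy,y+.05]])) for dx in(-.005,.005) for dy in(-.004,.004) for y in(.15,.25,.33)),key=lambda r:r.fun)
    v=best.x; print(v,np.degrees(v[2]),best.fun,len(P)); 
    L=loc(P,[v[0],v[1],v[2],0])
    for x in(-.1,-.085,-.068,-.05,-.03):
        q=L[abs(L[:,0]-x)<.006][:,1]; print(x,"L",q[q>0].min(),q[q>0].max(),"R",q[q<0].min(),q[q<0].max()) if (q>0).any() and (q<0).any() else 0
    print("x ext",L[:,0].min(),L[:,0].max(),"z", np.percentile(L[L[:,0]<-.04][:,2],[50,90])); go(*(v[:2]-.068*np.array([np.cos(v[2]),np.sin(v[2])])),.3,90+np.degrees(v[2]))
E
```

```text
576 382
[ 0.5221 -0.2008  0.2624] 15.035679296635514 58.99597514113883 576
-0.1 L 0.02477012431518518 0.03552163017149167 R -0.03569589308098835 -0.024429594057064498
-0.085 L 0.022113720500248537 0.033539236967879 R -0.033069927436632784 -0.021097211960038234
-0.068 L 0.01974306279232729 0.030742781522767885 R -0.029884213950523337 -0.0191490849450879
-0.05 L 0.016288662239850003 0.027292974572632373 R -0.0319992938878688 -0.01616311902066261
-0.03 L 0.009747702996150518 0.020327567837817452 R -0.020512376344981445 -0.01057693778405943
x ext -0.1068401870521521 0.06989038688974189 z [0.0151 0.0184]
at [0.6148 0.039  0.3009] 77.01 slide [-28.65  -9.65  -0.06] spin -28.02
[ 0.5272 -0.2002  0.2603] 14.91347168941516 54.95355189276958 382
-0.1 L 0.02522889250731422 0.03615536541824206 R -0.03586107360398801 -0.024291447627174282
-0.085 L 0.020772395624947874 0.03299745793630446 R -0.03155659673735775 -0.022565647989645127
-0.068 L 0.019469534269173996 0.030930822776322954 R -0.029720440432829846 -0.018518855677244723
-0.05 L 0.015985258513161304 0.027713774555681428 R -0.028398068281553
[... 236 characters left out ...]
-0.06] spin -27.9
[ 0.5238 -0.2006  0.2602] 14.908853707016656 124.06466957541261 958
-0.1 L 0.02322667559529544 0.035653562726660884 R -0.036362675318079116 -0.024432380628495346
-0.085 L 0.02027204028963339 0.03379143606186273 R -0.033062258427727406 -0.021069668644596543
-0.068 L 0.018970368397354588 0.030794574576029524 R -0.030326158233476896 -0.019085159694157364
-0.05 L 0.015487966772397188 0.028783703396446814 R -0.031902629696967624 -0.016063896548607345
-0.03 L 0.009212853203924046 0.025006999626668823 R -0.023874352158943627 -0.00872817003612978
x ext -0.10851653803626925 0.07314222432350387 z [0.0149 0.0183]
at [0.6148 0.039  0.3009] 77.01 slide [-28.58  -9.5   -0.06] spin -27.89
```

Call:
arm_command(
  slide=[
    [-3,-1,0],
    [-8,-2.6,0],
    [-13,-4.3,0],
    [-18.5,-6.1,0],
    [-23.5,-7.8,0],
  ],
  spin=[-5,-11,-17,-23,-28],
  jaw=8.5,
)

```text
clock: 14.45
eef_pos: [0.4829, -0.1739, 0.2954]
tool_rot: [0.607, 0.794, -0.0, -0.0]
ft_force: [0.4, -0.7, -0.1]
grip_width: 0.0852
grasp_force: 0.0
```

```bash
python3 -c "
from h import *
go(.4588,-.2180,.1,104.95)"
```

```text
at [ 0.4829 -0.1739  0.2954] 105.18 slide [-3.62 -3.47 19.54] spin 0.23
```

Call:
arm_command(
  slide=[
    [-2,-2,3],
    [-3.6,-3.5,8],
    [-3.6,-3.5,13],
    [-3.6,-3.5,18],
    [-3.6,-3.5,20],
  ],
  spin=[0,0,0,0,0],
)

```text
clock: 15.08
eef_pos: [0.457, -0.2153, 0.0922]
tool_rot: [0.609, 0.793, -0.001, -0.003]
ft_force: [-0.2, -0.2, 0.1]
grip_width: 0.085
grasp_force: 0.0
```

Call:
arm_command(
  slide=[
    [0,0,0],
    [0,0,0],
    [0,0,0],
    [0,0,0],
    [0,0,0],
  ],
  spin=[0,0,0,0,0],
)

```text
clock: 15.7
eef_pos: [0.4602, -0.2166, 0.0964]
tool_rot: [0.609, 0.793, 0.0, 0.001]
ft_force: [-0.8, -0.4, -0.1]
grip_width: 0.0848
grasp_force: 0.0
```

```bash
python3 -c "
from h import *
go(.4588,-.2180,.002,104.95)"
```

```text
at [ 0.4602 -0.2166  0.0964] 105.02 slide [-0.1  -0.18  9.44] spin 0.07
```

Call:
arm_command(
  slide=[
    [-0.1,-0.2,2.5],
    [-0.1,-0.2,5.5],
    [-0.1,-0.2,8],
    [-0.1,-0.2,9.2],
    [-0.1,-0.2,9.2],
  ],
  spin=[0,0,0,0,0],
)

```text
clock: 16.32
eef_pos: [0.4577, -0.2177, 0.0033]
tool_rot: [0.609, 0.793, -0.0, -0.001]
ft_force: [-0.4, -0.3, -0.1]
grip_width: 0.0847
grasp_force: 0.0
```

Call:
arm_command(
  slide=[
    [0,0,0.1],
    [0,0,0.2],
    [0,0,0.2],
    [0,0,0.2],
    [0,0,0.2],
  ],
  spin=[0,0,0,0,0],
)

```text
clock: 16.95
eef_pos: [0.4582, -0.218, 0.002]
tool_rot: [0.609, 0.793, 0.0, 0.0]
ft_force: [-0.0, -1.1, 0.6]
grip_width: 0.0853
grasp_force: 0.0
```

```bash
python3 -c "
from h import *
go(.4588,-.2180,.002,104.95)
p=cam('scene');save(p,'s4.png',(190,190,330,295),5.5)"
```

```text
at [ 0.4582 -0.218   0.002 ] 105.01 slide [-0.02  0.05 -0.  ] spin 0.06
```

View pics/s4.png

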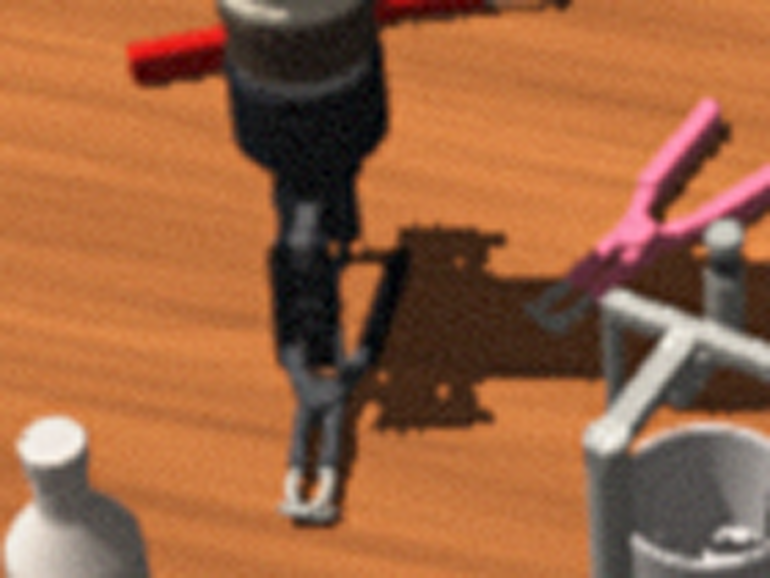

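The fingers straddle the pliers lengthwise: I turned the tool a quarter turn wrong. I'll rise, spin +90° (heading 15°) and come down again.

Call:
arm_command(
  slide=[
    [0,0,-2],
    [0,0,-5],
    [0,0,-8],
    [0,0,-10],
    [0,0,-10],
  ],
  spin=[0,0,0,10,20],
)

```text
clock: 17.62
eef_pos: [0.4596, -0.2186, 0.1039]
tool_rot: [0.739, 0.674, 0.001, 0.002]
ft_force: [0.0, -0.2, -0.8]
grip_width: 0.085
grasp_force: 0.0
```

Call:
arm_command(
  slide=[
    [0,0,0],
    [0,0,0],
    [0,0,0],
    [0,0,0],
    [0,0,0],
  ],
  spin=[10,20,30,40,50],
)

```text
clock: 18.25
eef_pos: [0.458, -0.2179, 0.1017]
tool_rot: [0.955, 0.298, -0.0, -0.0]
ft_force: [-1.4, 0.1, 0.4]
grip_width: 0.085
grasp_force: 0.0
```

Call:
arm_command(
  slide=[
    [0,0,0],
    [0,0,0],
    [0,0,0],
    [0,0,0],
    [0,0,0],
  ],
  spin=[10,20,20,20,20],
)

```text
clock: 18.88
eef_pos: [0.4581, -0.2179, 0.1018]
tool_rot: [0.991, 0.131, -0.0, -0.0]
ft_force: [0.2, -0.7, 0.8]
grip_width: 0.0851
grasp_force: 0.0
```

```bash
cat > pl.py <<'E'
from fit import *
from scipy.optimize import minimize
def pts(p,zmin=.006):
    C=cloud(p); m=(C[...,2]>zmin)&(C[...,2]<.025)&(abs(C[...,0]-.5)<.12)&(abs(C[...,1]+.205)<.07)
    n,l,st,ce=cv2.connectedComponentsWithStats(m.astype(np.uint8)); k=1+np.argmax(st[1:,4]); return C[l==k]
def model(L):
    L=L[:,:2]; r=[np.hypot(L[:,0],L[:,1])-.009]
    for sg in(1,-1):
        r+= [seg(L,[-.034,sg*.0195],[-.106,sg*.0310],.0055),seg(L,[0,0],[-.034,sg*.0195],.004),seg(L,[0,sg*.004],[.05,sg*.009],.003)]
    return np.min(r,axis=0)
def cost(v,P):
    m=np.maximum(model(loc(P,[v[0],v[1],v[2],0])),0)**2; return np.sum(m/(1e-6+m))
def plfit(P,x=.5245,y=-.2005,a=.26):
    return minimize(cost,[x,y,a],args=(P,),method="Nelder-Mead",options=dict(initial_simplex=[[x,y,a],[x+.005,y,a],[x,y+.005,a],[x,y,a+.05]]))
E
python3 - <<'E'
from pl import *
P=pts(cam("scene")); r=plfit(P); print(r.x,np.degrees(r.x[2]),r.fun,len(P))
go(.4588,-.2180,.002,14.95)
E
```

```text
[ 0.52631945 -0.20043648  0.25937924] 14.861335985205168 53.67847524950573 373
at [ 0.4581 -0.2179  0.1018] 15.07 slide [0.06 0.02 9.98] spin 0.12
```

Pliers unmoved. Down.

Call:
arm_command(
  slide=[
    [0.1,0,2.5],
    [0.1,0,5.5],
    [0.1,0,8],
    [0.1,0,9.8],
    [0.1,0,10],
  ],
  spin=[0,0,0,0,0],
)

```text
clock: 19.55
eef_pos: [0.4579, -0.2171, 0.0005]
tool_rot: [0.991, 0.131, -0.001, -0.001]
ft_force: [-0.9, -0.2, 0.8]
grip_width: 0.0848
grasp_force: 0.0
```

Call:
arm_command(
  slide=[
    [0,0,0],
    [0,0,0],
    [0,0,0],
    [0,0,0],
    [0,0,0],
  ],
  spin=[0,0,0,0,0],
)

```text
clock: 20.18
eef_pos: [0.4592, -0.2177, 0.002]
tool_rot: [0.991, 0.131, 0.0, 0.0]
ft_force: [-0.4, -0.6, -0.6]
grip_width: 0.0847
grasp_force: 0.0
```

Call:
arm_command(
  slide=[
    [0,0,0],
    [0,0,0],
    [0,0,0],
    [0,0,0],
    [0,0,0],
  ],
  spin=[0,0,0,0,0],
  jaw=3,
)

```text
clock: 20.8
eef_pos: [0.4604, -0.2188, 0.004]
tool_rot: [0.991, 0.13, 0.001, 0.002]
ft_force: [-2.3, 0.0, 13.9]
grip_width: 0.0373
grasp_force: 60.8
```

Call:
arm_command(
  slide=[
    [0,0,0],
    [0,0,0],
    [0,0,0],
    [0,0,0],
    [0,0,0],
  ],
  spin=[0,0,0,0,0],
)

```text
clock: 21.42
eef_pos: [0.4604, -0.2188, 0.004]
tool_rot: [0.991, 0.131, 0.001, 0.002]
ft_force: [-3.0, 0.7, 12.5]
grip_width: 0.037
grasp_force: 60.8
```

```bash
python3 -c "
from pl import *
go(.4588,-.2180,.102,14.95)
p=cam('scene');save(p,'s5.png',(190,190,330,295),5.5)
P=pts(p); P=P[P[:,0]>.5];L=loc(P,[.5245,-.2005,.261,0]); 
for x in(0,.02,.04,.055,.065,.075):
  q=L[abs(L[:,0]-x)<.005]; print(x,len(q),q[:,1].min() if len(q) else '',q[:,1].max() if len(q) else '')"
```

```text
at [ 0.4604 -0.2188  0.004 ] 15.0 slide [-0.11 -0.09 -9.8 ] spin 0.05
0 29 -0.01289524845281135 0.009726066366547919
0.02 20 -0.01567140548517037 0.013652149459246981
0.04 23 -0.01923419523464144 0.01531821971101168
0.055 6 -0.01993137344285819 0.016351725318874875
0.065 7 -0.02145491690609025 -0.013512066102642828
0.075 1 -0.01351833224347774 -0.01351833224347774
```

View pics/s5.png

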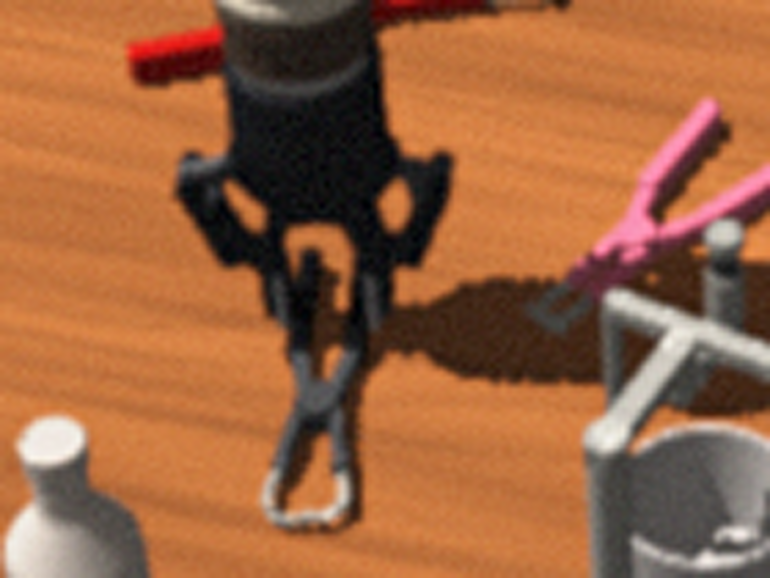

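The picture shows the ring spread (crop ~(308,500)) with the pliers gripped. Lifting.

Call:
arm_command(
  slide=[
    [0,0,-2],
    [0,0,-6],
    [0,0,-11],
    [0,0,-16],
    [0,0,-21],
  ],
  spin=[0,0,0,0,0],
)

```text
clock: 22.1
eef_pos: [0.4586, -0.2174, 0.2131]
tool_rot: [0.991, 0.131, -0.0, -0.0]
ft_force: [1.0, -0.1, -0.9]
grip_width: 0.0367
grasp_force: 60.5
```

Call:
arm_command(
  slide=[
    [0,0,-4],
    [0,0,-8],
    [0,0,-8],
    [0,0,-8],
    [0,0,-8],
  ],
  spin=[0,0,0,0,0],
)

```text
clock: 22.72
eef_pos: [0.4583, -0.2172, 0.29]
tool_rot: [0.991, 0.131, -0.002, -0.001]
ft_force: [-0.1, 0.4, -0.9]
grip_width: 0.0369
grasp_force: 60.6
```

```bash
cat > tf.py <<'E'
from fit import *
np.set_printoptions(precision=4,suppress=True)
def tool(C,o):
    P=clean(C.reshape(-1,3)); return (P-o["eef_pos"])@R.from_quat(o["tool_rot"]).as_matrix()
def look(lab):
    out=[]
    for n in("top","scene"):
        p=cam(n); o=get_obs(); L=tool(cloud(p),o)
        L=L[(L[:,0]>.045)&(L[:,0]<.155)&(abs(L[:,1])<.033)&(abs(L[:,2])<.02)]
        print(lab,n,len(L),"TCP",o["eef_pos"],"grip",round(o["grip_width"],4),round(o["grasp_force"],1))
        for x in np.arange(.05,.155,.01):
            q=L[abs(L[:,0]-x)<.005]
            if len(q)>2: print("  %.3f n%d y %.4f..%.4f mid %.4f z %.4f (%.4f)"%(x,len(q),q[:,1].min(),q[:,1].max(),(q[:,1].min()+q[:,1].max())/2,np.median(q[:,2]),q[:,2].min()))
        print("  xmax",np.sort(L[:,0])[-5:])
E
python3 -c "
from tf import *
look('lift')
d=.1217; c=np.cos(-.227);s=np.sin(-.227)
go(.588-d*c,.0216-d*s,.265,-13)"
```

```text
lift top 419 TCP [ 0.4583 -0.2173  0.2901] grip 0.0367 60.6
  0.050 n35 y -0.0132..0.0052 mid -0.0040 z -0.0084 (-0.0128)
  0.060 n64 y -0.0116..0.0108 mid -0.0004 z -0.0106 (-0.0154)
  0.070 n65 y -0.0137..0.0121 mid -0.0008 z -0.0096 (-0.0145)
  0.080 n45 y -0.0152..0.0146 mid -0.0003 z -0.0066 (-0.0110)
  0.090 n43 y -0.0161..0.0160 mid -0.0001 z -0.0081 (-0.0100)
  0.100 n47 y -0.0179..0.0177 mid -0.0001 z -0.0072 (-0.0100)
  0.110 n34 y -0.0186..0.0190 mid 0.0002 z -0.0060 (-0.0103)
  0.120 n25 y -0.0197..0.0204 mid 0.0003 z -0.0042 (-0.0080)
  0.130 n42 y -0.0197..0.0196 mid -0.0001 z -0.0037 (-0.0111)
  0.140 n19 y -0.0125..0.0142 mid 0.0008 z -0.0035 (-0.0062)
  xmax [0.137  0.1372 0.1374 0.1374 0.1376]
lift scene 256 TCP [ 0.4584 -0.2173  0.2903] grip 0.0368 60.6
  0.050 n24 y -0.0137..0.0125 mid -0.0006 z -0.0073 (-0.0101)
  0.060 n26 y -0.0120..0.0114 mid -0.0003 z -0.0093 (-0.0130)
  0.070 n44 y -0.0120..0.0117 mid -0.0002 z -0.0081 (-0.0139)
  0.080 n36 y -0.0125..0.0134 mid 0.0004 z -0.0059 (-0.0128)
  0.090 n22 y -0.0136..0.0164 mid 0.0014 z -0.0049 (-0.0098)
  0.100 n21 y -0.0170..0.0186 mid 0.0008 z -0.0064 (-0.0114)
  0.110 n26 y -0.0171..0.0173 mid 0.0001 z -0.0042 (-0.0092)
  0.120 n15 y -0.0185..0.0206 mid 0.0010 z -0.0041 (-0.0075)
  0.130 n16 y -0.0195..0.0190 mid -0.0003 z -0.0017 (-0.0068)
  0.140 n26 y -0.0159..0.0182 mid 0.0012 z -0.0029 (-0.0076)
  xmax [0.1409 0.1413 0.1416 0.1423 0.1438]
at [ 0.4584 -0.2173  0.2903] 15.01 slide [  7.96 -25.44   2.56] spin 28.01
```

Call:
arm_command(
  slide=[
    [1,-3,0],
    [2.5,-8,0],
    [4,-13,0],
    [5.6,-18,0],
    [7.2,-23,0],
  ],
  spin=[5,11,17,23,28],
)

```text
clock: 23.45
eef_pos: [0.4589, -0.0478, 0.2912]
tool_rot: [0.997, -0.069, 0.0, -0.027]
ft_force: [-0.1, -0.7, -1.4]
grip_width: 0.037
grasp_force: 60.6
```

```bash
python3 -c "
from h import *
go(.468,.0493,.262,-13)"
```

```text
at [ 0.4589 -0.0478  0.2912] -7.89 slide [-0.42 -9.57  3.44] spin 5.11
```

Call:
arm_command(
  slide=[
    [0,0,0],
    [0,0,0],
    [0,0,0],
    [0,0,0],
    [0,0,0],
  ],
  spin=[0,0,0,0,0],
)

```text
clock: 24.08
eef_pos: [0.4592, -0.0505, 0.2918]
tool_rot: [0.997, -0.071, 0.001, -0.026]
ft_force: [0.3, 0.3, -0.8]
grip_width: 0.0368
grasp_force: 60.6
```

```bash
python3 -c "
from h import *
go(.468,.0493,.262,-13)"
```

```text
at [ 0.4592 -0.0505  0.2918] -8.18 slide [-0.55 -9.84  3.5 ] spin 4.82
```

```bash
python3 -c "
from h import *
o=get_obs();print(np.round(o['joint_pos'],3),np.round(o['tau'],1))
Rm=R.from_quat(o['tool_rot']).as_matrix();print(np.round(Rm,3))"
```

```text
[-0.144  0.147  0.044  1.47   0.052  3.141] [ -0.  -33.7  26.3  -0.    0.2  -0. ]
[[ 0.99  -0.142  0.005]
 [-0.142 -0.988  0.052]
 [-0.002 -0.052 -0.999]]
```

Joint 6 is at its limit there. The jaws clear everything but the stub at that height, so I can bring the pliers in at heading +15° instead.

Call:
arm_command(
  slide=[
    [0,0,0],
    [0,0,0],
    [0,0,0],
    [0,0,0],
    [0,0,0],
  ],
  spin=[-6,-12,-18,-25,-25],
)

```text
clock: 24.7
eef_pos: [0.4592, -0.0503, 0.2918]
tool_rot: [0.989, 0.146, 0.006, -0.025]
ft_force: [-0.1, -0.1, -0.9]
grip_width: 0.0369
grasp_force: 60.6
```

```bash
python3 -c "
from h import *
go(.469,-.0103,.268,15);print(get_obs()['joint_pos'],get_obs()['tool_rot'])"
```

```text
at [ 0.4592 -0.0503  0.2918] 16.73 slide [ 2.05 -3.43  2.59] spin 1.73
[-0.14329643  0.14731688  0.04417431  1.46986265  0.05193487  2.70568591] [ 0.98898652  0.14570616  0.0063566  -0.02519857]
```

```bash
cat >> tf.py <<'E'
def ring(z,dx=-.0015,pr=(.1217,0,-.0013),stub=(.588,.0216)):
    o=get_obs(); Rm=R.from_quat(o["tool_rot"]).as_matrix(); r=o["eef_pos"]+Rm@np.array(pr)
    f=Rm[:,0]*[1,1,0]; f/=np.linalg.norm(f); T=np.array([*stub,z])+dx*f
    print("ring",r,"slide cm",np.round(100*Rm.T@(T-r),2),"tilt",np.arccos(-Rm[2,2]))
E
python3 -c "
from tf import *
ring(.262)"
```

```text
ring [ 0.5757 -0.0154  0.2955] slide cm [ 2.03 -3.02  3.54] tilt 0.051981778040269884
```

Call:
arm_command(
  slide=[
    [1,-1.5,0],
    [2,-3,0],
    [2,-3,1],
    [2,-3,2.3],
    [2,-3,3.3],
  ],
  spin=[0,0,0,0,0],
)

```text
clock: 25.32
eef_pos: [0.469, -0.0146, 0.2592]
tool_rot: [0.989, 0.146, 0.005, -0.025]
ft_force: [0.0, 0.5, -1.7]
grip_width: 0.0368
grasp_force: 60.6
```

```bash
python3 -c "
from tf import *
import time
look('above'); ring(.262)
for n in('top','scene'):
    p=cam(n); C=cloud(p); P=clean(C.reshape(-1,3)); o=get_obs(); L=(P-o['eef_pos'])@R.from_quat(o['tool_rot']).as_matrix()
    m=(P[:,2]>.222)&(P[:,2]<.242)&(np.hypot(P[:,0]-.588,P[:,1]-.0216)<.014); print(n,'stub pts in tool',m.sum(),np.median(L[m],0), P[m].mean(0) if m.any() else '')
    save(p,'a_%s.png'%n,(230,130,390,250) if n=='top' else (240,180,400,300),5 if n=='top' else 5)
s=np.vstack([cv2.imread('pics/a_top.png'),cv2.imread('pics/a_scene.png')]); cv2.imwrite('pics/a.png',cv2.resize(s,(400*1,600)))"
```

```text
above top 0 TCP [ 0.4684 -0.0145  0.258 ] grip 0.037 60.7
  xmax []
above scene 262 TCP [ 0.4686 -0.0145  0.2588] grip 0.0371 60.7
  0.050 n23 y -0.0113..0.0145 mid 0.0016 z -0.0063 (-0.0103)
  0.060 n28 y -0.0110..0.0125 mid 0.0008 z -0.0083 (-0.0124)
  0.070 n41 y -0.0107..0.0123 mid 0.0008 z -0.0066 (-0.0128)
  0.080 n39 y -0.0126..0.0151 mid 0.0013 z -0.0056 (-0.0135)
  0.090 n19 y -0.0124..0.0152 mid 0.0014 z -0.0061 (-0.0098)
  0.100 n24 y -0.0164..0.0177 mid 0.0007 z -0.0059 (-0.0098)
  0.110 n30 y -0.0162..0.0203 mid 0.0020 z -0.0041 (-0.0107)
  0.120 n10 y -0.0180..0.0203 mid 0.0011 z -0.0039 (-0.0105)
  0.130 n23 y -0.0178..0.0205 mid 0.0013 z -0.0024 (-0.0059)
  0.140 n25 y -0.0131..0.0139 mid 0.0004 z -0.0022 (-0.0069)
  xmax [0.1408 0.1414 0.1422 0.1422 0.1442]
ring [0.5851 0.0205 0.2622] slide cm [ 0.16 -0.02  0.02] tilt 0.05190383075304569
top stub pts in tool 0 [nan nan nan] 
scene stub pts in tool 52 [0.1278 0.0018 0.0273] [0.5917 0.0219 0.2338]
  return _methods._mean(a, axis=axis, dtype=dtype,
  ret = um.true_divide(
```

View pics/a.png

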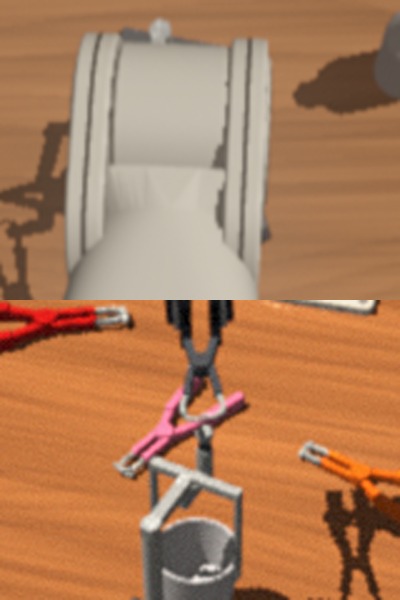

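```bash
python3 -c "
from tf import *
ring(.262,pr=(.1217,.0005,-.0013)); ring(.240,pr=(.1217,.0005,-.0013)); ring(.222,pr=(.1217,.0005,-.0013)); print(get_obs()['tool_rot'])"
```

```text
ring [0.5862 0.0201 0.264 ] slide cm [ 0.07 -0.08  0.21] tilt 0.05195636157537365
ring [0.5862 0.0201 0.264 ] slide cm [0.02 0.02 2.4 ] tilt 0.05195636157537365
ring [0.5862 0.0201 0.264 ] slide cm [-0.01  0.11  4.2 ] tilt 0.05195636157537365
[ 0.9889  0.146   0.006  -0.0253]
```

Call:
arm_command(
  slide=[
    [0.1,-0.1,0.2],
    [0.1,-0.1,0.2],
    [0.1,0,1],
    [0,0,1.6],
    [0,0,1.6],
  ],
  spin=[0,0,0,0,0],
)

```text
clock: 26.15
eef_pos: [0.4692, -0.0133, 0.2439]
tool_rot: [0.989, 0.146, 0.006, -0.025]
ft_force: [0.9, 0.2, -0.2]
grip_width: 0.037
grasp_force: 60.6
```

Run:
```python
from tf import *
ring(.248,pr=(.1217,.0005,-.0013)); ring(.222,pr=(.1217,.0005,-.0013))
p=cam('scene'); o=get_obs(); Rm=R.from_quat(o["tool_rot"]).as_matrix(); r=o["eef_pos"]+Rm@np.array([.1217,.0005,-.0013])
a=np.linspace(0,2*np.pi,40); x=lambda u,v,w:r+Rm@np.array([u,v,w])
im=cv2.resize(p["pixels"][200:290,280:400],None,fx=6,fy=6,interpolation=cv2.INTER_CUBIC)[:,:,::-1].copy()
def dr(X,c):
    q=(proj(p,X)-[280,200]+.5)*6; cv2.polylines(im,[np.int32(q)],False,c,1)
dr([[.588+.008*np.cos(t),.0216+.008*np.sin(t),.238] for t in a],(0,255,0))
dr([x((.014 if np.cos(t)>0 else .011)*np.cos(t),.0145*np.sin(t),-.0025) for t in a],(255,0,255))
cv2.imwrite("pics/b.png",im)
```

```text
ring [0.5858 0.0213 0.2474] slide cm [ 0.07  0.03 -0.06] tilt 0.05198190169234291
ring [0.5858 0.0213 0.2474] slide cm [0.02 0.16 2.53] tilt 0.05198190169234291
```

View pics/b.png

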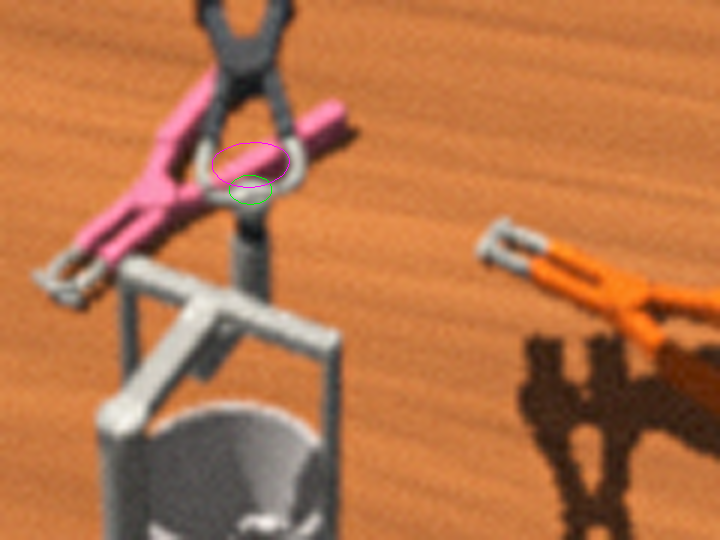

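Call:
arm_command(
  slide=[
    [0.1,0,0.2],
    [0,0.1,0.6],
    [0,0.1,1],
    [0,0.1,1.4],
    [0,0.1,1.4],
  ],
  spin=[0,0,0,0,0],
)

```text
clock: 26.82
eef_pos: [0.4699, -0.0135, 0.2302]
tool_rot: [0.989, 0.146, 0.006, -0.025]
ft_force: [0.3, -0.3, -1.5]
grip_width: 0.0369
grasp_force: 60.6
```

Run:
```python
from tf import *
ring(.222,pr=(.1217,.0005,-.0013));print(get_obs()['ft_force'])
```

```text
ring [0.5865 0.0211 0.2338] slide cm [-0.02  0.05  1.18] tilt 0.05201554965496954
[ 0.2515 -0.2647 -1.4711]
```

Call:
arm_command(
  slide=[
    [0,0,0.3],
    [0,0,0.6],
    [0,0.05,0.9],
    [0,0.05,1.2],
    [0,0.05,1.2],
  ],
  spin=[0,0,0,0,0],
)

```text
clock: 27.45
eef_pos: [0.4702, -0.0134, 0.2184]
tool_rot: [0.989, 0.146, 0.006, -0.025]
ft_force: [0.1, 0.2, -1.6]
grip_width: 0.0366
grasp_force: 60.6
```

Run:
```python
from tf import *
ring(.222,pr=(.1217,.0005,-.0013));o=get_obs();print(o['ft_force'],o['ft_torque'])
Rm=R.from_quat(o["tool_rot"]).as_matrix()
p=cam('scene'); C=cloud(p); P=clean(C.reshape(-1,3)); L=(P-o["eef_pos"])@Rm
def f(n,m): print(n,m.sum(),np.median(P[m],0) if m.any() else '', 'tool',np.median(L[m],0) if m.any() else '')
d=np.hypot(P[:,0]-.588,P[:,1]-.0216)
f("pivot",(abs(L[:,0]-.067)<.006)&(abs(L[:,1])<.006)&(abs(L[:,2])<.025))
for s in(1,-1): f("jaw%d"%s,(abs(L[:,0]-.095)<.01)&(abs(s*L[:,1]-.015)<.005)&(abs(L[:,2])<.02)); f("ringside%d"%s,(abs(L[:,0]-.122)<.006)&(abs(s*L[:,1]-.0175)<.005)&(abs(L[:,2])<.02))
f("ringfront",(L[:,0]>.133)&(L[:,0]<.146)&(abs(L[:,1])<.01)&(abs(L[:,2])<.012))
f("stubtop",(d<.011)&(P[:,2]>.233)&(P[:,2]<.246))
m=(L[:,0]>.045)&(L[:,0]<.15)&(abs(L[:,1])<.03)&(abs(L[:,2])<.02)
print("stub median tool xy", np.median(L[(d<.012)&(P[:,2]>.229)&(P[:,2]<.246)],0))
for nm,z in(("ring_mid",.222),("groove",.222)): print(nm,[(np.round(q["centre"],1),round(q["confidence"],2),atz(p,q["centre"],z)) for q in landmark_of(p,nm)[:5]])
im=cv2.resize(p["pixels"][200:290,280:400],None,fx=6,fy=6,interpolation=cv2.INTER_CUBIC)[:,:,::-1]; cv2.imwrite("pics/c.png",im)
```

```text
ring [0.5868 0.0212 0.222 ] slide cm [-0.03 -0.    0.  ] tilt 0.05202997439768073
[ 0.1281  0.2226 -1.5534] [-0.1196  0.0356 -0.0665]
pivot 24 [0.5381 0.006  0.2295] tool [ 0.0711 -0.0001 -0.0098]
jaw1 19 [0.5666 0.0005 0.2271] tool [ 0.0971  0.014  -0.0076]
ringside1 10 [0.5911 0.0043 0.2239] tool [ 0.1208  0.0182 -0.0041]
jaw-1 15 [0.561  0.0269 0.2281] tool [ 0.0993 -0.0134 -0.0071]
ringside-1 8 [0.5822 0.0368 0.2257] tool [ 0.1215 -0.0161 -0.0042]
ringfront 22 [0.6024 0.0259 0.2241] tool [ 0.1379  0.0003 -0.0031]
stubtop 33 [0.591  0.0219 0.2366] tool [ 0.1252  0.0004 -0.016 ]
stub median tool xy [ 0.1266  0.0004 -0.0155]
ring_mid [(array([368.8, 240.1]), 0.97, array([0.5725, 0.1287, 0.222 ])), (array([169.1, 287.2]), 0.96, array([ 0.8206, -0.247 ,  0.222 ])), (array([278.6, 192.4]), 0.88, array([ 0.464 , -0.1218,  0.222 ])), (array([290.2, 240.1]), 0.78, array([ 0.6184, -0.0432,  0.222 ])), (array([318.2, 236. ]), 0.73, array([0.5891, 0.0145, 0.222 ]))]
groove [(array([320.8, 235.4]), 0.6, array([0.5856, 0.0197, 0.222 ]))]
```

View pics/c.png

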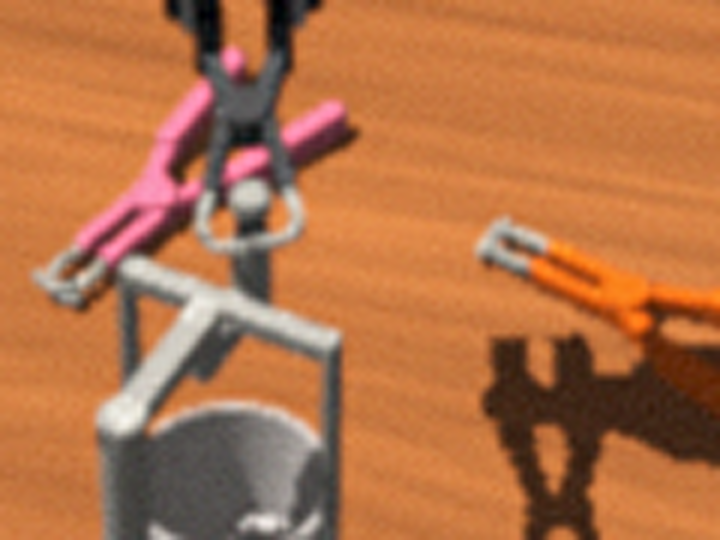

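The ring encircles the stub (stub top at (250,195), ring front at (250,240)), at a measured height of about 222 mm. No contact force, and the pail is still hanging. Handing in.

```bash
python3 -c "
from workcell import *
print(job_done())"
```

```text
the job is handed in; nothing more can be done
None
```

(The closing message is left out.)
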